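# Unclip the trimmer's cutter head and park it on its sloped bar

## Task

Take the cutter head off the paper trimmer's guide rail and set it astride the narrow sloped bar of the wooden stand, resting squarely and fully on the bar, either way round. The head only comes off where the rail's side wings are cut away: slide it along the rail, away from the paper guide bar, until it meets the hidden stop, then pull it straight up past its spring catch. Do not force it anywhere, and leave the paint bottle, the glue stick and the roll of tape as they are.

Things in the scene. Friction and masses are not known exactly. Their poses are not given: they have to be found in the camera images.
- trimmer: Paper trimmer, fixed. Grey board 170 x 360 mm, 12 mm thick (x -50 to +120, y -180 to +180 mm) with an aluminium guide rail along y above x = 0. Origin on the table under the rail's middle; z up. Black end posts (44 mm wide, top z = 38 mm) close the rail at y = -164 and +164 mm; a metal paper guide bar lies across the board at its -y end.
- rail_top (a point): Middle of the rail's top face, z = 34 mm. Web 12 mm wide, with wings 32 mm over both, underside z = 26 mm. At a place between y = 0 and +80 mm (differs each time, not measured) the wings are notched for 34 mm; a rubber stop below lets the head slide towards +y just into it (its middle 1 mm short of the notch's middle, lips with 4 mm to spare; the stop gives 1 mm per 7 N) and no farther.
- head: Loose black cutter head, 0.2 to 0.4 kg, on the rail at y = -110 to -40 mm of the trimmer, its y along the rail. Origin at the centre of its underside, 16 mm above the table while on the rail. Saddle 94 mm long (y), 56 mm wide (x), top z = 34 mm, open below: ceiling z = 18 mm rests on the rail. Cheeks have 1.5 mm side play on the wings. It slides with about 2 N. Same after half a turn.
- fin (a point): Where to hold the head: centre line of the fin on its top, 60 mm above its origin. The fin is 20 mm thick (head's x), 70 mm long (y), from z = 34 to 71 mm of the head.
- clip (a point): Centre of the head's ceiling (z = 18 mm). Two rigid lips amidships, 24 mm long, 17 mm apart, reach under the wings with 2 mm of play and hold it down except at the notch. Sprung leaves either side clip under the wings too; at the notch they alone hold, and let go at a straight pull of some 10 to 25 N within 15 mm of lift. Elsewhere pulling only strains the rail: over 60 N counts as forcing.
- perch: Sloped bar of the wooden stand, fixed: dark steel, 134 mm long (x), 12 wide (y), tilted 0.26 rad. Origin: centre of its top face, 78 mm above the table; x points up the slope, z is its normal. A cross plate 50 mm wide at its low end (x = -67 mm) stands 10 mm above the bar. The head sits astride, its y along the bar, ceiling on the bar's top, 2.5 mm play each side of the bar.
- paint: Bystander: white paint bottle, 42 mm diameter, 105 mm tall, upright; origin at the underside's centre.
- glue: Bystander: white glue stick, 31 mm diameter, 95 mm tall, upright; origin at the underside's centre.
- tape: Bystander: roll of brown tape lying flat, 90 mm diameter, 24 mm high; origin at the underside's centre.
Things that resemble listed ones, but are neither listed nor needed, are in the scene too. Several things have the shape of the head; the one meant has the colours described above.

How it is judged:
By the outcome, as a careful person would: the job done as asked, in the order asked, and still so for the second after the job is handed in, with the robot touching nothing.
It also fails if it takes over 45 s, if anything falls off the work surface, if the arm or the gripper's body presses on something with over 40 N, if the wrist force passes 120 N, or if a joint passes its speed limit or range.

## Robot

A 7-joint arm with a two-finger parallel gripper is mounted at the origin on the work surface. World frame = base frame: x ahead of the robot, y to its left, z up, the work surface at z = 0. Lengths are in m, angles in rad, forces in N, time in s.
With the tool pointing down it reaches from about 0.425 to 0.95 m from the base axis. Payload 4.7 kg.
Tool frame: the origin (TCP) lies at the very end of the fingers, on their centre line; the grasp point (between the pads) lies 19 mm behind it; z points along the fingers, y is the line along which they close (so a half turn about z gives the same grasp; the last joint's range is limited). The gripper opens to 87 mm and grips with 3 to 60 N. Pads are 19 mm wide; open, the fingers measure 117 mm over their backs; the gripper's body (75 mm by 190 mm) begins 51 mm behind the grasp point.
Start: joints at [1.088, 0.469, -0.049, 1.532, 0.024, 1.141, -0.082], TCP at [0.296, -0.607, 0.223] pointing down, gripper open.
Joint ranges: [-2.59, 2.59], [-0.33, 1.99], [-1.39, 1.29], [0.1, 2.45], [-1.04, 4.18], [0.21, 1.99], [-2.66, 2.66]. Speed limits (rad/s): [2.57, 2.57, 3.14, 3.14, 3.14, 3.14, 3.14].

## Interface

Orientations are given as [roll, pitch, yaw] about the fixed x, y, z axes, in that order (R = Rz(yaw) Ry(pitch) Rx(roll)).
In Python, from rig import monitor, cams, job gives the robot as it stands.
- The arm moves only by the tool carry_out, never from a script. Its argument "increments" is a list of rows, each a list of 2 entries, a list of its own where there are three numbers: the shift along the tool's x, y, z in cm, then the turn about the tool's z in degrees. In form: [[[x, y, z], twist], ...]. A call has 1 to 8 rows; each row is the pose to reach, as a shift and turn from the pose commanded when the call began, along the tool's axes at that moment; what a row does not reach only later rows make up. A row lasts 1/12 s, in which the tool goes at most 41.7 mm and 7.16 degrees, less where a joint would pass 70% of its speed; a pose out of reach is approached as far as the arm can. A call with a gripper value outside its range is refused whole. "claw" is the opening, from -1 (shut) to 1 (fully open), set as the call begins (left out, the last holds). The fingers move at their own pace and stop on an object; "newtons" is the grip in N (left out, the last holds). Time passes only in rows, so rows that repeat a pose let the fingers close. It gives the time, the measured TCP pose, the force, the opening and the grip force at its end, in the units of the state.
- monitor.get_state(): the state, without advancing time (a new reading comes with each control period).
- cams.grab_frame(name): name is "side" or "top" or "wrist"; returns a dict with "img" (384x512x3 uint8, blue, green, red), "z_map" (384x512 float32, m along the optical axis (not along the pixel's ray), 0 where there is no reading), "vertical_fov" (degrees; the focal length in pixels is half the picture's height over the tangent of half this angle, whatever the lens; pixels are square), "cx", "cy" (the principal point, pixels), "R" (3x3) and "t" (3): a world point X has camera coordinates R X + t. Camera axes: x right, y down, z forward; pixel columns grow to the right and rows downward; lengths in m; the calibration is good to about 2 mm. A picture is of the moment at which its call begins.
- job.finish_job(): hands the job in; it is judged then, once.
Trained networks look in a picture, given as the dict that the camera call returned (one of the last four; its "shot" number tells which), for a name from the list of things; names that differ only in an ending like _2 or _b are one class to them, and where a whole thing is asked for, a point or a joint stands for the part that bears it (a point fixed in the world has none). Each returns a list of dicts, best first, with "confidence" (0 to 1); they miss things now and then, are a little off and sometimes report something else, mostly with a low value. They report only what shows in the picture. A call takes as long as a camera call. They do not tell look-alikes from the thing itself.
- cams.boxes_of(picture, query): "pixel" ([column, row] in pixels, amid what is visible of it).
The state is a dict: "time": time; "joint_pos": joint angles; "qvel": joint speeds; "joint_efforts": joint torques, N m; "ee_pos": TCP position; "orientation": TCP orientation; "ft_force": force on the tool from outside, world axes, zero at the start; "ft_torque": the same for the moment, N m; "finger_gap": finger opening in m; "finger_force": force on a finger pad.
Only numpy, scipy, OpenCV 4.12 (cv2) and the standard library are available. Lean on these libraries where they do the work, as an engineer would, in place of code of your own. Each camera call takes 0.05 s, during which the arm holds its last target. There are 200 camera calls.

## Working session

There is one attempt and no reset: what is moved stays moved. The work goes in short steps, Python scripts to look and compute and a tool call to move; the robot and the scene stay as the last step left them, time stands still between calls to the robot, and variables do not carry over. Pictures are saved under pics/ and viewed, at most 10 in all, crops included, and the job is handed in when it is done.

Besides the shell and the picture viewer there is one more tool, called as a command line: name --argument value ..., lists and objects as JSON in quotes. carry_out: Moves the arm, as the interface text tells. Its arguments: {"type":"object","properties":{"increments":{"type":"array","items":{"type":"array"}},"claw":{"type":"number"},"newtons":{"type":"number"}},"required":["increments"]}

```bash
mkdir -p pics; ls; cat > h.py <<'E'
import numpy as np, cv2
from rig import monitor, cams, job
def f(p): return p["img"].shape[0]/2/np.tan(np.radians(p["vertical_fov"])/2)
def cloud(p):
    z=p["z_map"]; v,u=np.mgrid[:z.shape[0],:z.shape[1]]
    c=np.stack([(u-p["cx"])/f(p)*z,(v-p["cy"])/f(p)*z,z],-1)
    w=(c-np.array(p["t"]))@np.array(p["R"]); w[z==0]=np.nan
    return w
E
python3 - <<'E'
from h import *
ims=[]
for n in ["top","side"]:
    p=cams.grab_frame(n); cv2.imwrite(f"pics/{n}0.png",p["img"]); w=cloud(p); np.savez(f"{n}0.npz",w=w,img=p["img"])
    print(n,-np.array(p["R"]).T@np.array(p["t"]),np.round(p["R"],2).tolist(),f(p),p["cx"],p["cy"])
    for q in ["trimmer","head","perch","paint","glue","tape"]:
        for d in cams.boxes_of(p,q):
            c,r=d["pixel"]; print(n,q,np.round(d["pixel"]),round(d["confidence"],2),np.round(w[int(r),int(c)],3))
print(monitor.get_state())
E
```

```text
pics
top [0.45901244 0.06793721 1.29435531] [[0.0, -1.0, 0.0], [-1.0, -0.0, -0.1], [0.1, -0.0, -1.0]] 418.23338151722703 252.7133407032648 193.89660297775455
top trimmer [301. 189.] 0.81 [ 0.603 -0.081  0.009]
top head [298. 249.] 0.71 [ 0.418 -0.061  0.07 ]
top head [348. 252.] 0.6 [ 0.409 -0.209  0.07 ]
top head [395. 175.] 0.56 [ 0.637 -0.351  0.073]
top head [338. 204.] 0.55 [ 0.55  -0.179  0.087]
top head [401. 237.] 0.55 [ 0.453 -0.374  0.032]
top perch [174. 228.] 0.74 [0.482 0.313 0.005]
top perch [301. 189.] 0.48 [ 0.599 -0.081  0.011]
top perch [336. 205.] 0.44 [ 0.545 -0.171  0.083]
top paint [207. 140.] 0.47 [0.738 0.204 0.076]
top tape [114. 227.] 0.85 [0.485 0.496 0.   ]
side [0.49939124 1.09073608 0.99864679] [[-1.0, -0.09, 0.02], [-0.07, 0.66, -0.75], [0.05, -0.75, -0.66]] 461.0501314741728 251.05505764033407 188.59318204413037
side trimmer [246. 183.] 0.55 [ 0.602 -0.057  0.014]
side head [244. 126.] 0.94 [ 0.638 -0.351  0.04 ]
side head [308. 153.] 0.85 [ 0.397 -0.204  0.041]
side head [304. 181.] 0.79 [ 0.41  -0.06   0.037]
side perch [281. 253.] 0.86 [0.472 0.22  
[... 260 characters left out ...]
.7, 'joint_pos': array([ 1.08811882,  0.46855754, -0.04862362,  1.5325253 ,  0.02408391,
        1.14103406, -0.08232294]), 'qvel': array([-0.00042542, -0.00036246, -0.00110796, -0.00037279,  0.00073236,
        0.00050828,  0.00135152]), 'joint_efforts': array([-1.02136123e-04, -5.07681370e+01, -8.03370355e-02, -2.36409867e+01,
       -6.12244732e-02,  3.11484933e-02,  6.39815454e-07]), 'ee_pos': array([ 0.29595023, -0.60665522,  0.22259084]), 'orientation': array([ 3.14153506e+00, -6.23762281e-05,  4.53779459e-01]), 'ft_force': array([ 0.23560651, -0.33753927, -0.22364162]), 'ft_torque': array([-0.03263354,  0.01931299, -0.00765872]), 'finger_force': 0.0, 'finger_gap': 0.08682338822094793}
```

```bash
cd pics; python3 -c "
import cv2
a=cv2.imread('top0.png');cv2.imwrite('a.png',cv2.resize(a[90:300,90:450],(800,467),interpolation=cv2.INTER_CUBIC))
a=cv2.imread('side0.png');cv2.imwrite('b.png',cv2.resize(a[80:360,120:400],(600,600),interpolation=cv2.INTER_CUBIC))"
```

```text
(no output)
```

View pics/a.png

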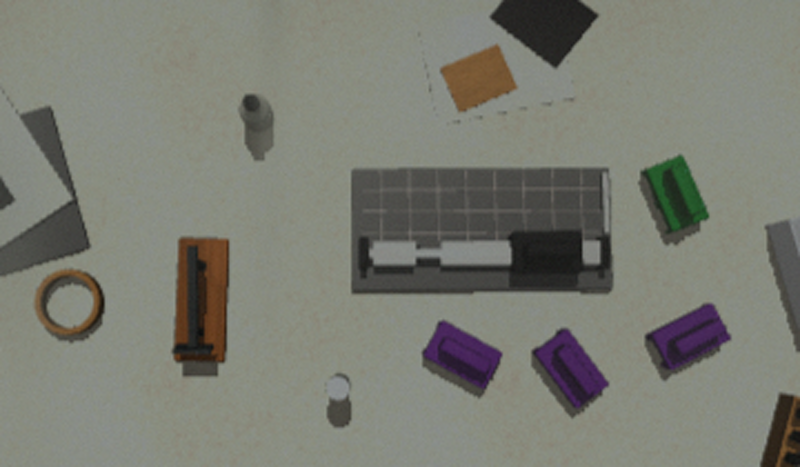

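View pics/b.png

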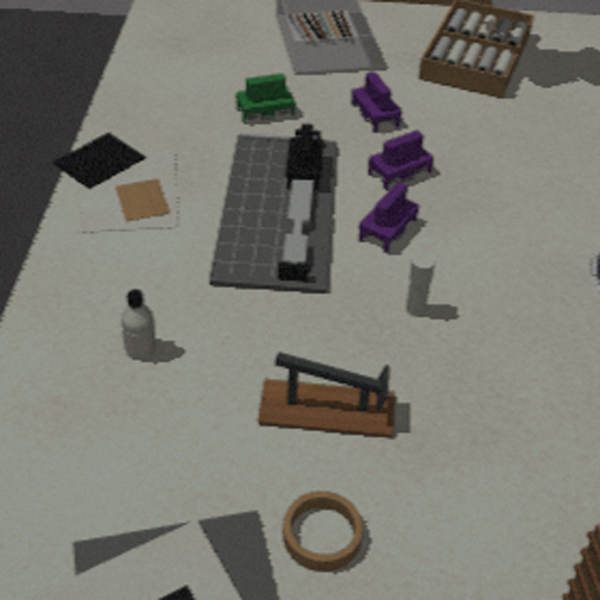

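```bash
cat > m.py <<'E'
from h import *
for n in ["top0","side0"]:
    d=np.load(n+".npz"); w=d["w"]; g=d["img"].astype(int); v=g.max(-1)
    def sel(x0,x1,y0,y1,z0,z1,m=True): 
        X,Y,Z=w[...,0],w[...,1],w[...,2]
        return w[(X>x0)&(X<x1)&(Y>y0)&(Y<y1)&(Z>z0)&(Z<z1)&m]
    def rep(t,q):
        if len(q)<6: print(n,t,len(q));return
        c,s,a=cv2.minAreaRect(q[:,:2].astype(np.float32))
        vx,vy,x,y=cv2.fitLine(q[:,:2].astype(np.float32),cv2.DIST_HUBER,0,.01,.01).ravel()
        print(n,t,len(q),"rect",np.round(c,4),np.round(s,3),round(a,1),"mean",np.round(q.mean(0),4),"line",round(np.degrees(np.arctan2(vy,vx)),2),np.round([x,y],4), "zmed",round(np.median(q[:,2]),4))
    rep("board",sel(.45,.75,-.3,.15,.008,.016))
    rep("rail",sel(.5,.6,-.28,.15,.026,.045,v>110))
    rep("fin",sel(.5,.6,-.28,0.15,.075,.1))
    rep("saddle",sel(.5,.6,-.26,0.1,.042,.06))
    rep("posts",sel(.5,.6,-.3,0.2,.034,.045,v<80))
    bar=sel(.35,.6,.2,.4,.05,.13); rep("bar",bar)
    if len(bar): 
        A=np.c_[bar[:,:2],np.ones(len(bar))]; print(np.linalg.lstsq(A,bar[:,2],rcond=None)[0])
        for a in np.arange(.39,.56,.01):
            b=bar[abs(bar[:,0]-a)<.005]
            if len(b): print(round(a,2),len(b),np.round([b[:,1].min(),b[:,1].max(),np.median(b[:,1]),np.median(b[:,2]),b[:,2].max()],3))
    rep("base",sel(.35,.65,.2,.45,.012,.03))
E
python3 m.py
```

```text
top0 board 4241 rect [ 0.6242 -0.1032] [0.378 0.265] 85.3 mean [ 0.5983 -0.0877  0.0119] line -87.8 [ 0.6031 -0.0957] zmed 0.0119
top0 rail 637 rect [ 0.5544 -0.098 ] [0.031 0.312] 0.1 mean [ 0.5536 -0.0659  0.0337] line -89.47 [ 0.5536 -0.0659] zmed 0.0338
top0 fin 171 rect [ 0.5537 -0.1797] [0.018 0.069] 0.2 mean [ 0.5537 -0.1792  0.0857] line -89.83 [ 0.5537 -0.1792] zmed 0.0859
top0 saddle 402 rect [ 0.5537 -0.0964] [0.327 0.054] 90.0 mean [ 0.5541 -0.1775  0.0496] line 82.9 [ 0.5462 -0.1872] zmed 0.0498
top0 posts 138 rect [ 0.5515 -0.0959] [0.05  0.338] 0.5 mean [ 0.5519 -0.1079  0.0388] line 89.85 [ 0.5517 -0.1742] zmed 0.0385
top0 bar 301 rect [0.4893 0.2921] [0.139 0.05 ] 0.1 mean [0.479  0.2908 0.0739] line -1.53 [0.479  0.2908] zmed 0.0721
[ 0.20030723  0.05520048 -0.03807261]
0.42 36 [0.267 0.317 0.292 0.068 0.074]
0.43 45 [0.267 0.316 0.292 0.061 0.07 ]
0.44 15 [0.285 0.298 0.292 0.064 0.069]
0.45 20 [0.285 0.298 0.291 0.066 0.071]
0.46 15 [0.286 0.298 0.291 0.068 0.072]
0.47 16 [0.285 0.298 0.291 0.071 0.075]
0.48 19 [0.285 0.297 0.291 0.074 0.078]
0.49 15 [0.285 0.297 
[... 1241 characters left out ...]
 0.297 0.069 0.073]
0.43 49 [0.268 0.319 0.298 0.062 0.071]
0.44 26 [0.288 0.3   0.296 0.063 0.068]
0.45 28 [0.286 0.3   0.296 0.065 0.071]
0.46 23 [0.286 0.301 0.296 0.067 0.073]
0.47 24 [0.283 0.301 0.295 0.071 0.075]
0.48 27 [0.286 0.3   0.295 0.075 0.081]
0.49 27 [0.282 0.299 0.295 0.076 0.081]
0.5 23 [0.287 0.299 0.295 0.079 0.083]
0.51 24 [0.285 0.297 0.294 0.082 0.086]
0.52 27 [0.282 0.299 0.295 0.085 0.092]
0.53 38 [0.284 0.3   0.294 0.084 0.092]
0.54 46 [0.285 0.299 0.295 0.08  0.096]
0.55 25 [0.282 0.299 0.294 0.092 0.098]
0.56 9 [0.286 0.296 0.291 0.091 0.097]
side0 base 425 rect [0.4941 0.3551] [0.19  0.166] 88.0 mean [0.4956 0.3506 0.0171] line -80.97 [0.4999 0.3373] zmed 0.0143
```

carry_out --increments '[[[3, -2, 0], -6], [[6, -4, 0], -12], [[9.2, -6, 0], -18], [[12.4, -8, 0], -24], [[15.6, -10, 0], -30], [[18.8, -12, 0], -36], [[22, -14.1, 0], -42], [[25.2, -16.2, 0], -48]]' --claw 1

```text
time: 1.37
ee_pos: [0.4521, -0.3491, 0.2229]
orientation: [3.141, 0.001, 1.296]
ft_force: [0.7, 0.2, 0.4]
finger_gap: 0.0871
finger_force: 0.0
```

carry_out --increments '[[[3.2, 0.9, 0], -5], [[6.4, 1.7, 1], -10], [[9.6, 2.5, 3], -16.2], [[12.8, 3.4, 5], -16.2], [[16, 4.2, 7], -16.2], [[18, 4.8, 9], -16.2], [[19.3, 5.1, 10], -16.2], [[19.3, 5.1, 10], -16.2]]'

```text
time: 2.03
ee_pos: [0.5537, -0.1747, 0.1204]
orientation: [-3.139, -0.003, 1.58]
ft_force: [-0.3, 0.3, 0.2]
finger_gap: 0.0869
finger_force: 0.0
```

```bash
python3 - <<'E'
from h import *
p=cams.grab_frame("wrist"); w=cloud(p); cv2.imwrite("pics/w1.png",p["img"])
print(monitor.get_state()["ee_pos"],monitor.get_state()["orientation"])
X,Y,Z=w[...,0],w[...,1],w[...,2]
for t,a,b in [("fin",.075,.1),("rail",.03,.038)]:
    q=w[(X>.5)&(X<.6)&(Y>-.3)&(Y<.1)&(Z>a)&(Z<b)].astype(np.float32)
    if len(q)>5: print(t,len(q),cv2.minAreaRect(q[:,:2]),np.median(q,0))
E
```

```text
[ 0.55355364 -0.17739378  0.12163494] [-3.13964042e+00 -1.22258981e-03  1.57771115e+00]Traceback (most recent call last):
  File "<stdin>", line 7, in <module>
cv2.error: OpenCV(4.12.0) /io/opencv/modules/imgproc/src/convhull.cpp:143: error: (-215:Assertion failed) total >= 0 && (depth == CV_32F || depth == CV_32S) in function 'convexHull'
```

```bash
python3 - <<'E'
from h import *
p=cams.grab_frame("wrist"); w=cloud(p)
print(monitor.get_state()["ee_pos"],monitor.get_state()["orientation"])
X,Y,Z=w[...,0],w[...,1],w[...,2]
for t,a,b in [("fin",.075,.1),("rail",.03,.038)]:
    q=np.ascontiguousarray(w[(X>.5)&(X<.6)&(Y>-.3)&(Y<.1)&(Z>a)&(Z<b)]).astype(np.float32)
    if len(q)>5: print(t,len(q),cv2.minAreaRect(np.ascontiguousarray(q[:,:2])),np.median(q,0))
E
```

```text
[ 0.55361844 -0.17941476  0.12261855] [-3.14110985e+00  3.83979301e-04  1.57490686e+00]
fin 1917 ((0.5545106530189514, -0.1689806580543518), (0.05371697247028351, 0.01991974003612995), 89.91537475585938) [ 0.55433565 -0.16692846  0.0875853 ]
rail 5380 ((0.5542211532592773, -0.1414792686700821), (0.04964166879653931, 0.24367813766002655), 0.08297289907932281) [ 0.55408025 -0.07904231  0.0350585 ]
```

View pics/w1.png

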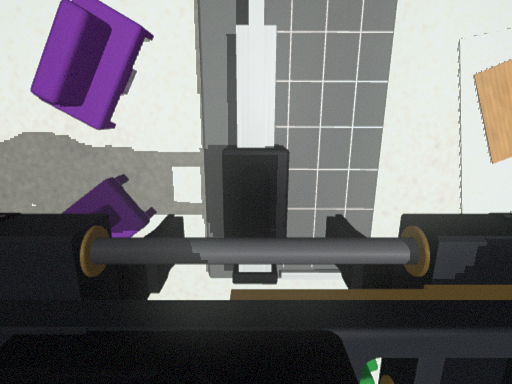

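carry_out --increments '[[[0.1, 0.05, 2.5], 0], [[0.1, 0.05, 4.5], 0], [[0.1, 0.05, 6], 0], [[0.1, 0.05, 6.5], 0], [[0.1, 0.05, 6.5], 0]]'

```text
time: 2.55
ee_pos: [0.5533, -0.18, 0.0574]
orientation: [-3.14, 0.001, 1.572]
ft_force: [0.1, -0.5, 0.2]
finger_gap: 0.0869
finger_force: 0.0
```

carry_out --increments '[[[0, 0, 0], 0], [[0, 0, 0], 0], [[0, 0, 0], 0], [[0, 0, 0], 0], [[0, 0, 0], 0], [[0, 0, 0], 0]]' --claw -1 --newtons 20

```text
time: 3.05
ee_pos: [0.5543, -0.1782, 0.058]
orientation: [3.141, 0.0, 1.574]
ft_force: [-0.2, 0.1, -0.5]
finger_gap: 0.0548
finger_force: 0.0
```

carry_out --increments '[[[0, 0, 0], 0], [[0, 0, 0], 0], [[0, 0, 0], 0], [[0, 0, 0], 0], [[0, 0, 0], 0], [[0, 0, 0], 0], [[0, 0, 0], 0], [[0, 0, 0], 0]]'

```text
time: 3.72
ee_pos: [0.5541, -0.1781, 0.0575]
orientation: [-3.141, -0.0, 1.574]
ft_force: [-0.6, 0.6, -0.2]
finger_gap: 0.0196
finger_force: 20.0
```

```bash
python3 - <<'E'
from h import *
for n in ["top0","side0"]:
    d=np.load(n+".npz"); w=d["w"]; v=d["img"].max(-1)
    m=(abs(w[...,0]-.554)<.025)&(w[...,2]>.028)&(w[...,2]<.04)&(v>110)
    q=w[m]
    for y in np.arange(-.06,.03,.006):
        b=q[abs(q[:,1]-y)<.003]; 
        if len(b): print(n,round(y,3),len(b),np.round(np.ptp(b[:,0]),3))
E
```

```text
top0 -0.06 20 0.027
top0 -0.054 21 0.027
top0 -0.048 15 0.027
top0 -0.042 19 0.027
top0 -0.036 8 0.012
top0 -0.03 7 0.009
top0 -0.024 6 0.006
top0 -0.018 6 0.006
top0 -0.012 7 0.01
top0 -0.006 7 0.009
top0 -0.0 20 0.027
top0 0.006 20 0.031
top0 0.012 19 0.027
top0 0.018 20 0.027
top0 0.024 19 0.027
side0 -0.06 10 0.026
side0 -0.054 8 0.023
side0 -0.048 13 0.026
side0 -0.042 8 0.026
side0 -0.036 6 0.01
side0 -0.03 3 0.003
side0 -0.024 2 0.003
side0 -0.018 4 0.006
side0 -0.012 2 0.006
side0 -0.006 5 0.016
side0 -0.0 11 0.025
side0 0.006 12 0.025
side0 0.012 11 0.028
side0 0.018 12 0.028
side0 0.024 11 0.025
```

carry_out --increments '[[[1, 0, 0], 0], [[2.5, 0, 0], 0], [[4, 0, 0], 0], [[5.5, 0, 0], 0], [[7, 0, 0], 0], [[8, 0, 0], 0], [[8.5, 0, 0], 0], [[8.5, 0, 0], 0]]'

```text
time: 4.38
ee_pos: [0.5537, -0.091, 0.0575]
orientation: [-3.141, -0.001, 1.577]
ft_force: [-0.9, -0.3, -0.8]
finger_gap: 0.0198
finger_force: 20.0
```

carry_out --increments '[[[1, 0, 0], 0], [[2.5, 0, 0], 0], [[4, 0, 0], 0], [[5.3, 0, 0], 0], [[6.1, 0, 0], 0], [[6.1, 0, 0], 0]]'

```text
time: 4.88
ee_pos: [0.5535, -0.0296, 0.0575]
orientation: [3.142, -0.001, 1.577]
ft_force: [0.7, 1.3, -1.5]
finger_gap: 0.0197
finger_force: 20.0
```

carry_out --increments '[[[0.2, 0, 0], 0], [[0.4, 0, 0], 0], [[0.4, 0, 0], 0]]'

```text
time: 5.13
ee_pos: [0.5536, -0.0289, 0.0575]
orientation: [3.142, 0.001, 1.573]
ft_force: [0.4, -0.5, -0.8]
finger_gap: 0.0195
finger_force: 20.0
```

carry_out --increments '[[[0.1, 0, 0], 0], [[0.2, 0, 0], 0], [[0.2, 0, 0], 0]]'

```text
time: 5.38
ee_pos: [0.5536, -0.0263, 0.0575]
orientation: [3.142, -0.0, 1.574]
ft_force: [-0.3, -1.2, -1.5]
finger_gap: 0.0197
finger_force: 20.0
```

carry_out --increments '[[[0.1, 0, 0], 0], [[0.2, 0, 0], 0], [[0.2, 0, 0], 0], [[0.2, 0, 0], 0]]'

```text
time: 5.72
ee_pos: [0.5535, -0.0238, 0.0575]
orientation: [-3.142, -0.0, 1.575]
ft_force: [-0.1, 0.8, -2.0]
finger_gap: 0.02
finger_force: 20.0
```

carry_out --increments '[[[0.1, 0, 0], 0], [[0.2, 0, 0], 0], [[0.2, 0, 0], 0], [[0.2, 0, 0], 0]]'

```text
time: 6.05
ee_pos: [0.5535, -0.0218, 0.0575]
orientation: [-3.142, -0.0, 1.575]
ft_force: [-0.1, 0.3, -3.0]
finger_gap: 0.0197
finger_force: 20.0
```

carry_out --increments '[[[0.1, 0, 0], 0], [[0.15, 0, 0], 0], [[0.15, 0, 0], 0], [[0.15, 0, 0], 0]]'

```text
time: 6.38
ee_pos: [0.5535, -0.0205, 0.0575]
orientation: [-3.142, -0.0, 1.574]
ft_force: [0.2, 0.4, -3.0]
finger_gap: 0.0198
finger_force: 20.0
```

carry_out --increments '[[[0.1, 0, 0], 0], [[0.15, 0, 0], 0], [[0.15, 0, 0], 0], [[0.15, 0, 0], 0]]'

```text
time: 6.72
ee_pos: [0.5536, -0.0192, 0.0575]
orientation: [3.142, 0.0, 1.574]
ft_force: [-0.2, -0.4, -2.8]
finger_gap: 0.02
finger_force: 20.0
```

```bash
python3 - <<'E'
from h import *
p=cams.grab_frame("top"); w=cloud(p); q=cams.grab_frame("side"); w2=cloud(q)
cv2.imwrite("pics/c.png",np.hstack([cv2.resize(p["img"][150:260,220:380],(400,275)),cv2.resize(q["img"][120:230,200:360],(400,275))]))
for w in (w,w2):
    m=(abs(w[...,0]-.554)<.03)&(abs(w[...,2]-.05)<.004)&(abs(w[...,1]+.05)<.1); c=w[m]; print(len(c),np.round(np.percentile(c[:,1],[0,1,5,50,95,99,100]),4),np.round(np.percentile(c[:,0],[1,99]),4))
E
```

```text
58 [0.0131 0.0132 0.0134 0.0193 0.0252 0.0253 0.0253] [0.5291 0.5784]
183 [-0.0656 -0.0621 -0.0498  0.0036  0.0264  0.0286  0.0297] [0.5265 0.5815]
```

View pics/c.png

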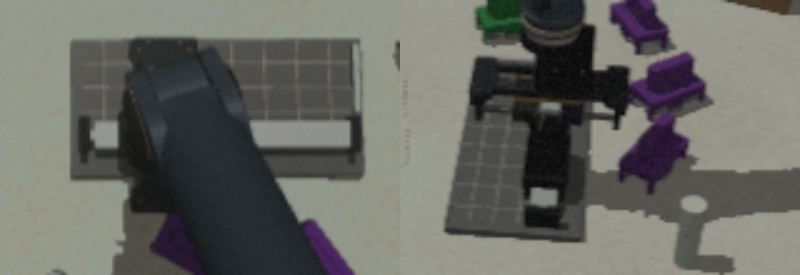

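carry_out --increments '[[[0.1, 0, 0], 0], [[0.1, 0, 0], 0], [[0.1, 0, 0], 0]]'

```text
time: 7.07
ee_pos: [0.5536, -0.0188, 0.0576]
orientation: [-3.142, 0.001, 1.574]
ft_force: [-0.4, -1.8, -1.5]
finger_gap: 0.0196
finger_force: 20.0
```

carry_out --increments '[[[0.1, 0, 0], 0], [[0.1, 0, 0], 0], [[0.1, 0, 0], 0]]'

```text
time: 7.32
ee_pos: [0.5536, -0.0185, 0.0576]
orientation: [-3.141, 0.002, 1.574]
ft_force: [-0.8, -5.0, -0.9]
finger_gap: 0.0199
finger_force: 20.0
```

carry_out --increments '[[[0.1, 0, 0], 0], [[0.1, 0, 0], 0], [[0.1, 0, 0], 0]]'

```text
time: 7.57
ee_pos: [0.5536, -0.0182, 0.0577]
orientation: [-3.141, 0.003, 1.573]
ft_force: [0.1, -6.1, 0.0]
finger_gap: 0.0199
finger_force: 20.0
```

carry_out --increments '[[[-0.15, 0, 0], 0], [[-0.15, 0, 0], 0], [[-0.15, 0, 0], 0], [[-0.15, 0, 0], 0]]' --newtons 55

```text
time: 7.9
ee_pos: [0.5536, -0.0185, 0.0576]
orientation: [-3.142, 0.001, 1.574]
ft_force: [0.3, -5.5, -0.9]
finger_gap: 0.0193
finger_force: 55.0
```

carry_out --increments '[[[0, 0, -0.2], 0], [[0, 0, -0.4], 0], [[0, 0, -0.5], 0], [[0, 0, -0.5], 0]]'

```text
time: 8.23
ee_pos: [0.5529, -0.0182, 0.0615]
orientation: [-3.14, 0.0, 1.574]
ft_force: [1.5, -4.5, -9.3]
finger_gap: 0.0197
finger_force: 55.0
```

carry_out --increments '[[[0, 0, -0.2], 0], [[0, 0, -0.4], 0], [[0, 0, -0.4], 0]]'

```text
time: 8.48
ee_pos: [0.5521, -0.0181, 0.0653]
orientation: [-3.138, 0.0, 1.574]
ft_force: [-0.1, -5.2, -8.6]
finger_gap: 0.0194
finger_force: 55.0
```

carry_out --increments '[[[0, 0, -0.2], 0], [[0, 0, -0.4], 0], [[0, 0, -0.4], 0]]'

```text
time: 8.73
ee_pos: [0.5539, -0.0165, 0.0713]
orientation: [3.141, -0.001, 1.575]
ft_force: [-0.7, -2.3, -5.2]
finger_gap: 0.0197
finger_force: 55.0
```

carry_out --increments '[[[0, 0, -1], 0], [[0, 0, -3], 0], [[0, 0, -5.5], 0], [[0, 0, -8.5], 0], [[0, 0, -11.5], 0], [[0, 0, -14], 0], [[0, 0, -15], 0], [[0, 0, -15], 0]]'

```text
time: 9.4
ee_pos: [0.5558, -0.0159, 0.2246]
orientation: [3.133, -0.001, 1.576]
ft_force: [-0.3, 0.1, -2.9]
finger_gap: 0.0196
finger_force: 55.0
```

```bash
python3 - <<'E'
from h import *
s=monitor.get_state(); print(s)
p=cams.grab_frame("side"); w2=cloud(p)
v=np.r_[s["ee_pos"]-[0,0,.01]]; c=np.array(p["R"])@v+p["t"]; u=f(p)*c[:2]/c[2]+[p["cx"],p["cy"]]; u=np.clip(u.astype(int),80,[430,300]); print(u)
cv2.imwrite("pics/d.png",cv2.resize(p["img"][u[1]-70:u[1]+70,u[0]-80:u[0]+80],(480,420)))
E
```

```text
{'time': 9.4, 'joint_pos': array([ 0.33137907,  0.30694551, -0.46852457,  1.80221705,  0.15712068,
        1.06070988, -0.18925114]), 'qvel': array([-0.00560025,  0.05076062,  0.02087461,  0.07008346,  0.01614946,
       -0.02849824, -0.0088731 ]), 'joint_efforts': array([  0.33422213, -40.33620358,  -3.21649276, -23.66066694,
        -0.10455937,   0.2692117 ,   0.05057463]), 'ee_pos': array([ 0.55577165, -0.01585952,  0.22458428]), 'orientation': array([ 3.13335455e+00, -8.15031841e-04,  1.57574153e+00]), 'ft_force': array([-0.27369306,  0.11737355, -2.90830483]), 'ft_torque': array([-0.01278615, -0.07713142, -0.01018335]), 'finger_force': 54.996173260733485, 'finger_gap': 0.019638171796405635}
[259 140]
```

View pics/d.png

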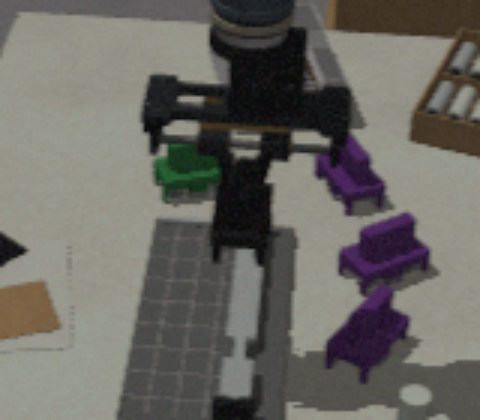

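carry_out --increments '[[[1.5, 0.2, 0], -6], [[4, 0.5, 0], -12.5], [[6.5, 0.9, 0], -19], [[9, 1.3, 0], -25.5], [[11.5, 1.7, 0], -32], [[14, 2.1, 0], -38.5], [[16.5, 2.4, 0], -45], [[19, 2.8, 0], -51.5]]'

```text
time: 10.12
ee_pos: [0.5795, 0.1737, 0.2182]
orientation: [-3.139, -0.003, 2.479]
ft_force: [-0.6, 0.4, -2.7]
finger_gap: 0.0197
finger_force: 55.0
```

carry_out --increments '[[[1.2, 2, 0], -6.5], [[2.4, 4.1, 0], -13], [[3.6, 6.2, 0], -19.5], [[4.6, 8, 0], -26], [[5.4, 9.4, 0], -32.5], [[6, 10.5, 0], -37], [[6, 10.5, 0], -37], [[6, 10.5, 0], -37]]'

```text
time: 10.78
ee_pos: [0.5976, 0.2923, 0.2182]
orientation: [-3.141, -0.004, 3.119]
ft_force: [-0.0, -1.0, -2.4]
finger_gap: 0.0194
finger_force: 55.0
```

```bash
python3 - <<'E'
from h import *
p=cams.grab_frame("wrist"); w=cloud(p); s=monitor.get_state(); print(s["ee_pos"],s["orientation"],s["joint_pos"])
cv2.imwrite("pics/w2.png",p["img"])
X,Y,Z=w[...,0],w[...,1],w[...,2]
ll=[]
for a in np.arange(.40,.58,.01):
    b=w[(abs(X-a)<.004)&(abs(Y-.292)<.04)&(Z>.05)&(Z<.13)]
    if len(b): print(round(a,2),len(b),np.round([*np.percentile(b[:,1],[0,2,50,98,100]),np.percentile(b[:,2],50),np.percentile(b[:,2],95)],4))
E
```

```text
[0.59818986 0.29115964 0.21861561] [-3.13969403e+00 -2.83042348e-03  3.11748663e+00] [ 0.01473263  0.58439978 -0.81002051  1.52709822  0.43845027  1.22331773
  0.68213459]
0.42 213 [0.2711 0.2716 0.2939 0.32   0.3212 0.0708 0.0722]
0.43 441 [0.2711 0.2726 0.2976 0.3198 0.321  0.0601 0.0648]
0.44 95 [0.2903 0.2903 0.2954 0.3014 0.3014 0.0653 0.0667]
0.45 103 [0.29   0.29   0.296  0.3012 0.3012 0.0679 0.0695]
0.46 101 [0.2898 0.2898 0.2958 0.3009 0.301  0.0708 0.0726]
0.47 96 [0.2895 0.2896 0.2951 0.3007 0.3007 0.0732 0.0748]
0.48 97 [0.2893 0.2893 0.2945 0.3004 0.3005 0.0759 0.0777]
0.49 102 [0.289  0.2891 0.2951 0.3002 0.3002 0.0788 0.0799]
0.5 97 [0.2888 0.2889 0.2948 0.2999 0.3    0.0814 0.0826]
0.51 98 [0.2885 0.2886 0.2937 0.2997 0.2997 0.084  0.0855]
0.52 103 [0.2884 0.2884 0.2944 0.2995 0.2995 0.0867 0.0884]
0.53 96 [0.2881 0.2882 0.2937 0.2992 0.2992 0.0894 0.0908]
0.54 97 [0.2878 0.2879 0.293  0.299  0.299  0.0918 0.0934]
0.55 102 [0.2876 0.2877 0.2936 0.2987 0.2988 0.0946 0.0965]
0.56 24 [0.2873 0.2874 0.293  0.2986 0.2986 0.0906 0.0936]
```

View pics/w2.png

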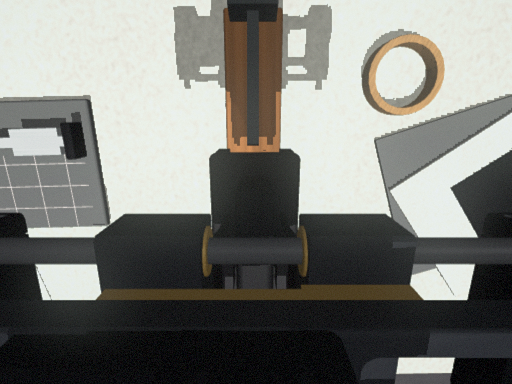

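```bash
python3 - <<'E'
from h import *
p=cams.grab_frame("wrist"); w=cloud(p); s=monitor.get_state(); print(s["ee_pos"],s["orientation"])
q=w.reshape(-1,3); yaw=3.1177
tx=np.array([np.cos(yaw),np.sin(yaw)]); ty=np.array([np.sin(yaw),-np.cos(yaw)])
d=q[:,:2]-s["ee_pos"][:2]; a=d@tx; b=d@ty; z=q[:,2]
for t,m in [("head",(z>.16)&(z<.235)&(abs(b)<.035)&(a>.02)&(a<.06)),("bar",(z>.062)&(z<.1)&(abs(b)<.03)&(a>.04)&(a<.155))]:
    print(t,m.sum())
    for a0 in np.arange(.02,.16,.01):
        k=m&(abs(a-a0)<.004)
        if k.sum()>8: print(round(a0,3),k.sum(),np.round([b[k].min(),b[k].max(),(b[k].min()+b[k].max())/2,np.median(z[k])],4))
E
```

```text
[0.59860559 0.29063577 0.21909217] [-3.13961978e+00 -1.89859182e-03  3.11670227e+00]
head 3553
0.02 308 [-0.0257  0.0296  0.0019  0.2121]
0.03 1021 [-0.0255  0.0303  0.0024  0.2123]
0.04 1179 [-0.0259  0.0298  0.0019  0.2121]
bar 1413
0.04 36 [-0.0044  0.0068  0.0012  0.0945]
0.05 106 [-0.0043  0.0068  0.0012  0.0945]
0.06 96 [-0.0042  0.0068  0.0013  0.0915]
0.07 96 [-0.0042  0.0068  0.0013  0.0889]
0.08 108 [-0.0042  0.0068  0.0013  0.0863]
0.09 96 [-0.0042  0.0068  0.0013  0.0834]
0.1 97 [-0.0042  0.0068  0.0013  0.081 ]
0.11 105 [-0.0042  0.0069  0.0013  0.0783]
0.12 97 [-0.0042  0.0069  0.0014  0.0756]
0.13 96 [-0.0042  0.0069  0.0014  0.0729]
0.14 102 [-0.0042  0.0069  0.0014  0.0702]
0.15 99 [-0.0041  0.0069  0.0014  0.0675]
```

carry_out --increments '[[[1.5, -0.08, 0], 0], [[4, -0.08, 0], 0], [[6.5, -0.08, 1], 0], [[9, -0.08, 3], 0], [[10.3, -0.08, 5], 0], [[10.7, -0.08, 6], 0], [[10.7, -0.08, 6.5], 0], [[10.7, -0.08, 6.5], 0]]'

```text
time: 11.55
ee_pos: [0.4929, 0.2924, 0.1548]
orientation: [-3.14, -0.0, 3.117]
ft_force: [0.7, -0.4, -2.5]
finger_gap: 0.0196
finger_force: 55.0
```

```bash
cat > chk.py <<'E'
from h import *
p=cams.grab_frame("wrist");p=cams.grab_frame("wrist"); w=cloud(p); s=monitor.get_state(); print(s["ee_pos"],s["orientation"],s["ft_force"])
q=w.reshape(-1,3); yaw=s["orientation"][2]
tx=np.array([np.cos(yaw),np.sin(yaw)]); ty=np.array([np.sin(yaw),-np.cos(yaw)])
d=q[:,:2]-s["ee_pos"][:2]; a=d@tx; b=d@ty; z=q[:,2]; zt=s["ee_pos"][2]
for t,m in [("head",(abs(z-zt+.007)<.006)&(abs(b)<.035)&(a>.02)&(a<.06)),("bar",(z>.058)&(z<zt-.05)&(abs(b)<.03)&(a>.04)&(a<.155))]:
    for a0 in np.arange(.02,.16,.006):
        k=m&(abs(a-a0)<.003)
        if k.sum()>8: print(t,round(a0,3),k.sum(),np.round([b[k].min(),b[k].max(),(b[k].min()+b[k].max())/2,np.median(z[k])],4))
E
python3 chk.py
```

```text
[0.49387527 0.29360193 0.15622993] [3.14049165e+00 1.62813393e-03 3.11652698e+00] [-0.36301282  0.35739756 -2.4709487 ]
head 0.02 233 [-0.027   0.0285  0.0007  0.149 ]
head 0.026 504 [-0.0267  0.0292  0.0012  0.1491]
head 0.032 723 [-0.0264  0.0289  0.0013  0.1491]
head 0.038 862 [-0.0269  0.0286  0.0009  0.1491]
head 0.044 780 [-0.0266  0.0285  0.0009  0.1487]
bar 0.038 14 [-0.0052  0.0062  0.0005  0.0687]
bar 0.044 97 [-0.0052  0.0062  0.0005  0.068 ]
bar 0.05 97 [-0.0052  0.0062  0.0005  0.0665]
bar 0.056 97 [-0.0052  0.0062  0.0005  0.0649]
bar 0.062 98 [-0.0052  0.0063  0.0005  0.0633]
bar 0.068 331 [-0.0245  0.0253  0.0004  0.0663]
bar 0.074 338 [-0.0244  0.0246  0.0001  0.0706]
```

carry_out --increments '[[[0.4, -0.04, 0.5], 0], [[0.4, -0.04, 1.5], 0], [[0.4, -0.04, 2.5], 0], [[0.4, -0.04, 3.3], 0], [[0.4, -0.04, 3.7], 0], [[0.4, -0.04, 3.7], 0], [[0.4, -0.04, 3.7], 0]]' --newtons 15

```text
time: 12.23
ee_pos: [0.4878, 0.2934, 0.1181]
orientation: [-3.141, -0.001, 3.119]
ft_force: [0.3, 0.5, -2.2]
finger_gap: 0.0196
finger_force: 15.0
```

Straddling with no contact yet; now lower to let it pivot.

carry_out --increments '[[[0, 0, 0.2], 0], [[0, 0, 0.4], 0], [[0, 0, 0.6], 0], [[0, 0, 0.6], 0]]' --newtons 10

```text
time: 12.57
ee_pos: [0.4878, 0.2936, 0.1127]
orientation: [3.141, 0.0, 3.119]
ft_force: [-1.4, 0.0, -1.2]
finger_gap: 0.02
finger_force: 10.0
```

carry_out --increments '[[[0, 0, 0.2], 0], [[0, 0, 0.3], 0], [[0, 0, 0.4], 0], [[0, 0, 0.4], 0]]'

```text
time: 12.9
ee_pos: [0.4861, 0.2937, 0.1085]
orientation: [-3.141, -0.003, 3.12]
ft_force: [-5.6, 0.1, 0.9]
finger_gap: 0.0199
finger_force: 10.0
```

carry_out --increments '[[[0.1, 0, 0.2], 0], [[0.1, 0, 0.3], 0], [[0.1, 0, 0.3], 0], [[0.1, 0, 0.3], 0]]' --newtons 6

```text
time: 13.23
ee_pos: [0.487, 0.2935, 0.1054]
orientation: [3.141, 0.0, 3.119]
ft_force: [-3.0, -0.2, -0.7]
finger_gap: 0.02
finger_force: 6.0
```

carry_out --increments '[[[0.1, 0, 0.2], 0], [[0.1, 0, 0.3], 0], [[0.1, 0, 0.3], 0], [[0.1, 0, 0.3], 0]]'

```text
time: 13.57
ee_pos: [0.4864, 0.2933, 0.1024]
orientation: [3.142, 0.001, 3.119]
ft_force: [-0.3, -0.3, -1.2]
finger_gap: 0.0201
finger_force: 6.0
```

```bash
cat > look.py <<'E'
from h import *; import sys
p=cams.grab_frame("side")
cv2.imwrite(sys.argv[1],cv2.resize(p["img"][190:300,210:350],(700,550),interpolation=cv2.INTER_CUBIC))
w=cloud(p); m=(abs(w[...,1]-.293)<.035)&(w[...,2]>.1)&(w[...,2]<.2)&(abs(w[...,0]-.49)<.06)&(p["img"].max(-1)<60)
np.save("s.npy",w)
E
python3 look.py pics/e.png
```

```text
(no output)
```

View pics/e.png

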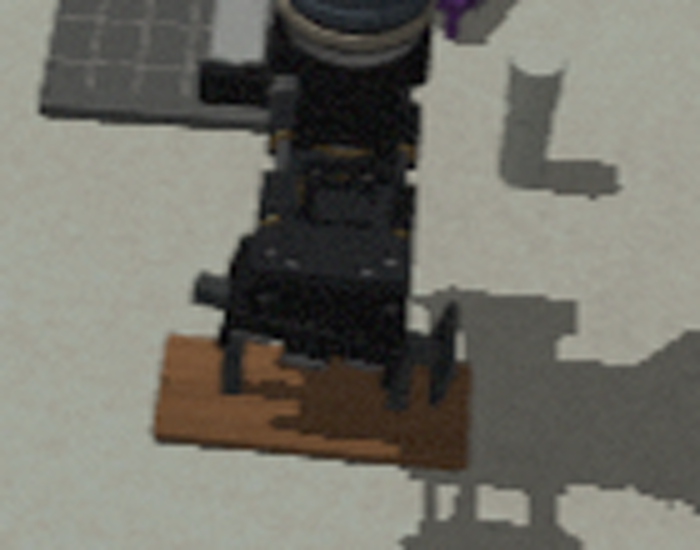

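```bash
cat > tilt.py <<'E'
from h import *
p=cams.grab_frame("wrist"); w=cloud(p); s=monitor.get_state(); e=s["ee_pos"]; print(e,s["ft_force"])
q=w.reshape(-1,3); b=q[:,1]-e[1]; a=e[0]-q[:,0]
for a0 in np.arange(.016,.075,.004):
    k=(abs(a-a0)<.002)&(abs(b)<.026)&(q[:,2]>.07)&(q[:,2]<.12)
    if k.sum()>8: print(round(a0,3),k.sum(),np.round(np.percentile(q[k,2],[5,50,95]),4),np.round([b[k].min(),b[k].max()],4))
E
python3 tilt.py
```

```text
[0.48658536 0.29317464 0.10245198] [-0.93683157  1.04516391 -2.47823033]
0.016 267 [0.0907 0.0921 0.0933] [-0.0252  0.026 ]
0.02 270 [0.0899 0.0913 0.0923] [-0.0252  0.0256]
0.024 272 [0.0889 0.0903 0.0914] [-0.0251  0.0258]
0.028 287 [0.0881 0.0893 0.0905] [-0.025   0.0258]
0.032 475 [0.0871 0.0883 0.0894] [-0.0248  0.0259]
0.036 514 [0.0862 0.0874 0.0886] [-0.0246  0.026 ]
0.04 453 [0.0836 0.0861 0.0876] [-0.0246  0.026 ]
0.064 384 [0.0702 0.071  0.0722] [-0.0218  0.0258]
0.068 133 [0.0701 0.0706 0.0714] [-0.0216  0.0258]
```

carry_out --increments '[[[0, 0, 0.1], 0], [[0, 0, 0.2], 0], [[0, 0, 0.2], 0], [[0, 0, 0.2], 0]]' --newtons 4

```text
time: 14.0
ee_pos: [0.4862, 0.2932, 0.1007]
orientation: [-3.141, 0.0, 3.119]
ft_force: [-1.6, -0.3, 1.2]
finger_gap: 0.0202
finger_force: 4.0
```

```bash
python3 tilt.py
```

```text
[0.4861672  0.29321513 0.10069225] [-1.25628226  0.08758175  1.24386934]
0.016 275 [0.0888 0.0899 0.0912] [-0.0254  0.0259]
0.02 267 [0.0876 0.0889 0.0901] [-0.0253  0.0256]
0.024 274 [0.0866 0.0878 0.0892] [-0.0252  0.0258]
0.028 277 [0.0854 0.0868 0.0879] [-0.0251  0.0259]
0.032 460 [0.0845 0.0856 0.0868] [-0.025   0.0259]
0.036 555 [0.0834 0.0848 0.1186] [-0.025  0.026]
0.04 344 [0.0809 0.083  0.0847] [-0.0249  0.0259]
0.06 34 [0.07   0.0705 0.0717] [-0.0051  0.0256]
0.064 400 [0.0702 0.0709 0.0721] [-0.0223  0.0256]
0.068 107 [0.07   0.0705 0.0715] [-0.0222  0.0255]
```

carry_out --increments '[[[0, 0, -0.1], 0], [[0, 0, -0.1], 0], [[0, 0, -0.1], 0], [[0, 0, -0.1], 0], [[0, 0, -0.1], 0], [[0, 0, -0.1], 0], [[0, 0, -0.1], 0]]' --claw 0.2

```text
time: 14.63
ee_pos: [0.486, 0.2934, 0.1015]
orientation: [-3.142, 0.0, 3.119]
ft_force: [-0.1, 0.4, 0.1]
finger_gap: 0.0507
finger_force: 0.0
```

```bash
python3 tilt.py
```

```text
[0.48594304 0.29341268 0.10152343] [ 0.50585804 -0.70937002  0.21081208]
0.016 268 [0.0886 0.0899 0.0911] [-0.0256  0.0257]
0.02 272 [0.0875 0.0888 0.09  ] [-0.0254  0.0257]
0.024 267 [0.0866 0.0878 0.0889] [-0.0255  0.026 ]
0.028 284 [0.0853 0.0867 0.0879] [-0.0252  0.026 ]
0.032 463 [0.0844 0.0856 0.087 ] [-0.0251  0.026 ]
0.036 557 [0.0834 0.0847 0.1187] [-0.0251  0.026 ]
0.04 322 [0.0806 0.083  0.0846] [-0.025   0.0259]
0.06 43 [0.0701 0.0707 0.0718] [-0.0185  0.0256]
0.064 394 [0.0702 0.0709 0.0722] [-0.0224  0.0256]
0.068 85 [0.07   0.0705 0.0714] [-0.0223  0.025 ]
```

Settled and stationary. Withdraw straight up and check.

carry_out --increments '[[[0, 0, -1], 0], [[0, 0, -3], 0], [[0, 0, -6], 0], [[0, 0, -9.5], 0], [[0, 0, -13], 0], [[0, 0, -16], 0], [[0, 0, -16], 0], [[0, 0, -16], 0]]'

```text
time: 15.35
ee_pos: [0.4865, 0.2943, 0.2641]
orientation: [3.14, 0.004, 3.119]
ft_force: [-0.2, -0.3, -0.6]
finger_gap: 0.0522
finger_force: 0.0
```

```bash
python3 look.py pics/f.png; python3 - <<'E'
from h import *
p=cams.grab_frame("wrist"); w=cloud(p); q=w.reshape(-1,3); s=monitor.get_state(); print(s["ee_pos"],s["ft_force"])
q=q[(abs(q[:,0]-.48)<.08)&(abs(q[:,1]-.294)<.04)&(q[:,2]>.06)&(q[:,2]<.17)]
for x in np.arange(.41,.57,.01):
    k=abs(q[:,0]-x)<.003
    if k.sum()>5: print(round(x,2),k.sum(),np.round([q[k,1].min(),q[k,1].max(),np.median(q[k,2]),q[k,2].max()],4))
E
```

```text
[0.48547602 0.29284671 0.26106576] [-0.67060443 -0.46240853 -0.76970907]
0.42 168 [0.2719 0.3205 0.0705 0.0724]
0.43 50 [0.2873 0.3186 0.0626 0.0642]
0.44 45 [0.2907 0.3008 0.0656 0.0672]
0.45 312 [0.2691 0.3231 0.0847 0.1248]
0.46 255 [0.2689 0.3228 0.088  0.1271]
0.47 246 [0.2687 0.3226 0.0909 0.1299]
0.48 248 [0.2684 0.3224 0.0937 0.1333]
0.49 255 [0.2682 0.3221 0.0961 0.1358]
0.5 247 [0.2679 0.3218 0.0992 0.1388]
0.51 243 [0.2677 0.3216 0.1013 0.1402]
0.52 157 [0.2674 0.3214 0.1031 0.1051]
0.53 242 [0.2672 0.321  0.1059 0.1078]
0.54 12 [0.2883 0.2983 0.0925 0.0939]
0.55 45 [0.288  0.2981 0.0948 0.0979]
```

View pics/f.png

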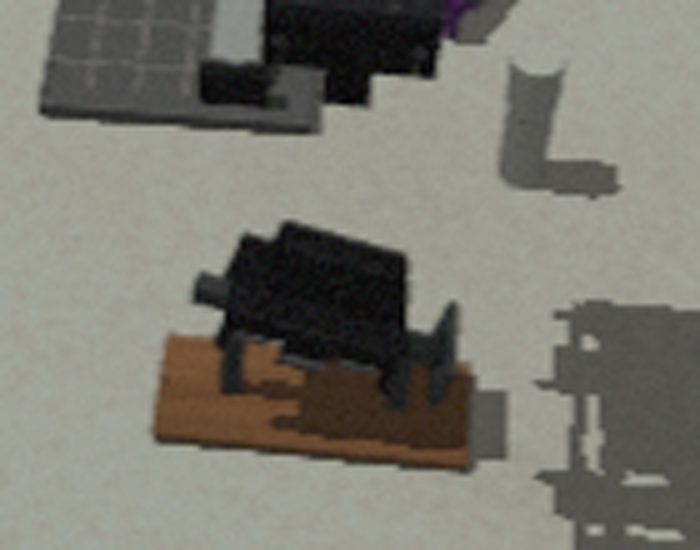

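The last picture shows the head squarely astride the bar (centre near 315,300), with bar visible at both ends and the gripper clear.

```bash
python3 -c "
from rig import job; print(job.finish_job())"
```

```text
the job is handed in; nothing more can be done
None
```

The cutter head came off at the notch and now sits squarely and fully astride the stand's sloped bar, and the job is handed in; the paint bottle, glue stick and tape were not touched.

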